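# Fit up two wheel hubs with their tapered bearings and dust caps

### The job

Fit up the two wheel hubs. From the round parts on the bench pick out the two tapered roller bearings and seat each, narrow end down, in the hub whose bearing race it fits; then close each hub with the dust cap of its size, sitting flat on the end face over the bearing. Lower the parts into place rather than dropping them, and leave the flat ball bearing and the black oil seal lying where they are.

Things in the scene. Friction and masses are not known exactly. Their poses are not given: they have to be found in the camera images.
- large_hub_face (a point): Larger wheel hub, dark steel, loose, 1.5 kg, open end up. Point: centre of the flat face on top, 62 mm above the bench; z up. Flange 124 mm wide with 4 upright studs (tops at 54 mm), snout 80 mm wide. Bright conical race in the face: 50 mm wide at the face, 31 mm at 12 mm depth, shoulder at 16 mm; a bearing lowered up to 3 mm off the axis slides in (oiled race), or the hub shifts under it.
- small_hub_face (a point): Smaller wheel hub of the same make, loose, 0.8 kg, open end up. Point: centre of the flat face on top, 52 mm above the bench; z up. Flange 100 mm wide with 4 upright studs (tops at 50 mm), snout 62 mm wide. Conical race in the face: 40 mm wide at the face, 22 mm at 11.5 mm depth, shoulder at 14.5 mm; it centres a bearing as the large one does.
- large_bearing_center (a point): Larger tapered roller bearing, steel, 27 mm tall, 0.18 kg, standing on its narrow end, roller ends visible on top. Point: on its axis 13.5 mm above its underside; z up. Nose 26 mm wide; cone 29 to 46 mm wide, from 4 to 14.5 mm height; above it a straight rim 46 mm wide: grip its upper 9 mm, so that the fingers clear the hub. Seated: centre 2.5 mm below the hub face, top 11 mm above it.
- small_bearing_center (a point): Smaller tapered roller bearing of the same kind, 25 mm tall, 0.08 kg, on its narrow end. Point: on its axis 12.5 mm above its underside; z up. Nose 19 mm wide; cone 21 to 36 mm wide, from 3 to 13 mm height; above it a straight rim 36 mm wide: grip its upper 8 mm, so that the fingers clear the hub. Seated: centre 2 mm below the hub face, top 10.5 mm above it.
- large_cap_center (a point): Larger dust cap: bright steel cup standing open side down, domed top, 67 mm wide, 32 mm tall, 0.09 kg; inside 63 mm wide and 19 mm deep. Point: on its axis 16 mm above its rim; z up. Grip it across the round wall. In place it covers the large bearing, its rim on the large hub's face, its centre 16 mm above the face.
- small_cap_center (a point): Smaller dust cap of the same kind, open side down, 56 mm wide, 30 mm tall, 0.06 kg; inside 52 mm wide and 18 mm deep. Point: on its axis 15 mm above its rim; z up. In place it covers the small bearing, its rim on the small hub's face, its centre 15 mm above the face.
- ball_bearing_center (a point): Not wanted: an ordinary flat ball bearing, steel, 62 mm wide with a 30 mm bore and only 16 mm thick, the balls visible between its two rings; lies flat, loose. Point: its centre, 8 mm above the bench.
- oil_seal_center (a point): Not wanted: a flat black rubber oil seal ring, 56 mm wide with a 35 mm opening, 9 mm thick; lies flat, loose. Point: its centre, 4.5 mm above the bench.
Not all that is in view belongs to the job. What is shaped like the part that bears small_hub_face but pink is not meant. Leave any turquoise look-alike of the part that bears large_bearing_center alone.

How it is judged:
By the outcome, as a careful person would: the job done as asked, in the order asked, and still so for the second after the job is handed in, with the robot touching nothing.
It also fails if it takes over 96 s, if anything falls off the work surface, if the arm or the gripper's body presses on something with over 40 N, if the wrist force passes 120 N, or if a joint passes its speed limit or range.

### The arm

A 6-joint arm with a two-finger parallel gripper is mounted at the origin on a cart in front of the work surface, level with it; the furniture and walls round the work are solid. World frame = base frame: x ahead of the robot, y to its left, z up, the work surface at z = 0. Lengths are in m, angles in rad, forces in N, time in s.
With the tool pointing down it reaches from about 0.35 to 0.975 m from the base axis. Payload 4.9 kg.
Tool frame: the origin (TCP) lies midway between the tips of the shut fingers; the grasp point (between the pads) lies 19 mm behind it; z points along the fingers, y is the line along which they close (so a half turn about z gives the same grasp; the last joint's range is limited). The gripper opens to 85 mm and grips with 20 to 120 N. Pads are 22 mm wide; open, the fingers measure 114 mm over their backs; the gripper's body (76 mm by 85 mm) begins 54 mm behind the grasp point. The pads swing forward as they close: fully open they stand 13 mm farther back than shut.
Start: joints at [-0.119, 0.053, 1.613, -0, 1.476, -0.119], TCP at [0.625, 0, 0.231] pointing down, gripper open.
Joint ranges: [-3.01, 3.01], [-1.01, 2.22], [0.06, 2.58], [-1.02, 4.17], [0.09, 2.62], [-3.14, 3.14]. Speed limits (rad/s): [2.57, 2.57, 3.14, 3.14, 3.14, 3.14].

### API

Orientations are given as a rotation vector (axis times angle).
In Python, from station import ctrl gives the robot as it stands.
- The arm moves only by the shell command python3 -m handwheel 'ROWS' [FORCE]. ROWS is JSON, a list of rows, each an object with "gripper": the gripper command: -1 is fully open, 1 is shut, values between are in proportion; "offset": the shift along the tool's x, y, z in mm, a list of three; "rotation": the turn, a rotation vector about the tool's x, y, z in rad, a list of three. A call has exactly 8 rows; each row is the pose to reach, as a shift and turn from the pose commanded when the call began, along the tool's axes at that moment; what a row does not reach only later rows make up. A row lasts 1/8 s, in which the tool goes at most 62.5 mm and 10.7 degrees, less where a joint would pass 70% of its speed; a pose out of reach is approached as far as the arm can. A call with a gripper value outside its range is refused whole. The fingers move at their own pace and stop on an object; FORCE is the grip in N (left out, the last holds). Time passes only in rows, so rows that repeat a pose let the fingers close, or fill a call up. It gives the time, the measured TCP pose, the force, the opening and the grip force at its end, in the units of the state.
- ctrl.get_obs(): the state, without advancing time (a new reading comes with each control period).
- ctrl.get_image(name): name is "scene" or "side" or "wrist"; returns a dict with "image" (480x640x3 uint8, red, green, blue), "fovy" (degrees; the focal length in pixels is half the picture's height over the tangent of half this angle, whatever the lens; pixels are square), "cx", "cy" (the principal point, pixels), "k1" (the pictures are not rectified: a ray, as slopes to the right and down, at radius r is drawn at 1 + k1 r^2 times it, then the intrinsics apply), "xyz" and "attitude" of the camera in the world. Camera axes: x right, y up, looking along -z (the intrinsics and any distortion apply to the point x, -y, -z); pixel columns grow to the right and rows downward; lengths in m; the calibration is good to about 2 mm. A picture is of the moment at which its call begins. There is no depth.
- ctrl.finish_job(): hands the job in; it is judged then, once.
The state is a dict: "t": time; "q": joint angles; "dq": joint speeds; "effort": joint torques, N m; "tool_pos": TCP position; "tool_rot": TCP orientation; "contact_force": force on the tool from outside, world axes, zero at the start; "wrist_torque": the same for the moment, N m; "opening": finger opening in m; "grip_force": force on a finger pad.
Only numpy, scipy, OpenCV 4.12 (cv2) and the standard library are available. Lean on these libraries where they do the work, as an engineer would, in place of code of your own. Each camera call takes 0.05 s, during which the arm holds its last target. There are 200 camera calls.

## Working session

There is one attempt and no reset: what is moved stays moved. The work goes in short steps, Python scripts to look and compute and a shell command to move; the robot and the scene stay as the last step left them, time stands still between calls to the robot, and variables do not carry over. Pictures are saved under pics/ and viewed, at most 16 in all, crops included, and the job is handed in when it is done.

```bash
mkdir -p pics; ls; cat > h.py <<'E'
import numpy as np,cv2
from scipy.spatial.transform import Rotation as R
from station import ctrl
def att(a):
    a=np.array(a,float)
    if a.shape==(3,3): return a
    return R.from_rotvec(a).as_matrix() if a.size==3 else R.from_quat(a).as_matrix()
def K(c):
    f=240/np.tan(np.radians(c['fovy'])/2); return np.array([[f,0,c['cx']],[0,f,c['cy']],[0,0,1.]]),np.array([c['k1'],0,0,0.])
def ray(c,u,v):
    k,d=K(c); p=cv2.undistortPoints(np.array([[[u,v]]],float),k,d)[0,0]
    return np.array(c['xyz'],float),att(c['attitude'])@np.array([p[0],-p[1],-1])
def onz(c,u,v,z):
    o,d=ray(c,u,v); return o+d*(z-o[2])/d[2]
def proj(c,P):
    q=att(c['attitude']).T@(np.array(P,float)-np.array(c['xyz'])); q=np.array([[q[0],-q[1],-q[2]]])
    k,d=K(c); return cv2.projectPoints(q,np.zeros(3),np.zeros(3),k,d)[0][0,0]
def shot(n,f):
    c=ctrl.get_image(n); cv2.imwrite('pics/'+f,c['image'][:,:,::-1]); np.save('pics/'+f[:-4]+'.npy',c,allow_pickle=True); return c
def load(f): return np.load('pics/'+f+'.npy',allow_pickle=True).item()
E
python3 - <<'E'
from h import *
for n in ['scene','side','wrist']:
    c=shot(n,n+'0.png'); print(n,{k:v for k,v in c.items() if k!='image'})
o=ctrl.get_obs();print(o)
E
```

```text
pics
scene {'fovy': 42.046213238010594, 'cx': 319.97943331576, 'cy': 225.6566971537101, 'k1': 0.06296377856203088, 'xyz': array([-0.45265154, -0.48434434,  0.83800287]), 'attitude': array([ 0.84325624, -0.51052928, -0.97442051])}
side {'fovy': 55.41997600161133, 'cx': 318.8613400176508, 'cy': 228.73355329838262, 'k1': -0.08333963227907143, 'xyz': array([0.02162213, 0.7232726 , 0.64784741]), 'attitude': array([ 0.38239634, -1.22090066, -2.26735891])}
wrist {'fovy': 64.16549172622162, 'cx': 320.9138739640959, 'cy': 240.11110458098608, 'k1': -0.0071427599302891975, 'xyz': array([0.62404838, 0.078583  , 0.37373413]), 'attitude': array([-3.09820612e-01,  2.80869112e-03,  3.05873015e-04])}
{'t': 0.15, 'q': array([-1.19033094e-01,  5.32481915e-02,  1.61399209e+00,  1.42420027e-05,
        1.47600415e+00, -1.18988424e-01]), 'dq': array([-0.00030595, -0.00230967, -0.00447851,  0.00100226,  0.00206729,
       -0.00066169]), 'effort': array([ 5.10442842e-04, -3.94241810e+01, -3.70721948e+01, -1.15854355e-04,
        4.61802789e-03,  5.00508997e-05]), 'tool_pos': array([6.24507099e-01, 4.26736726e-05, 2.30310729e-01]), 'tool_rot': array([-2.22056799e+00, -2.22046578e+00,  1.58568711e-03]), 'contact_force': array([ 0.42138868, -0.31824933, -0.13591454]), 'wrist_torque': array([-0.08459204, -0.00561169, -0.04315352]), 'grip_force': 0.0, 'opening': 0.08569564707433237}
```

View pics/scene0.png

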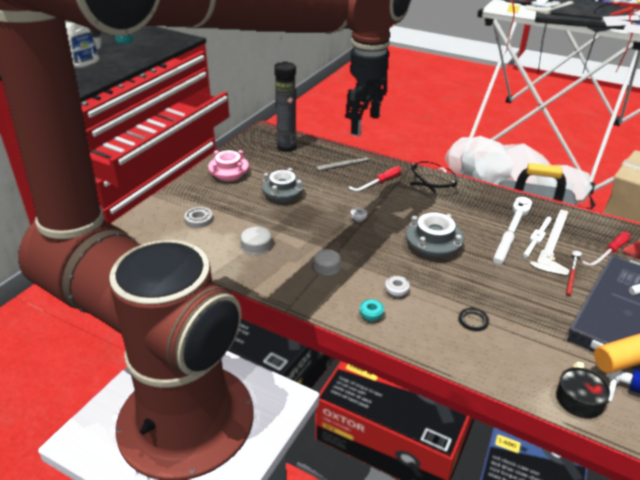

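View pics/side0.png

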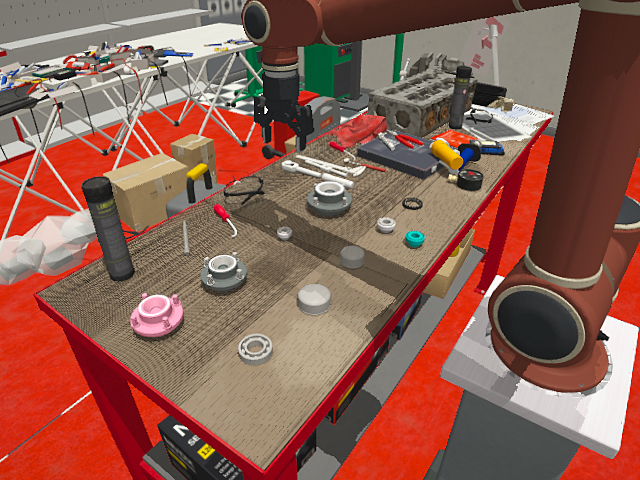

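View pics/wrist0.png

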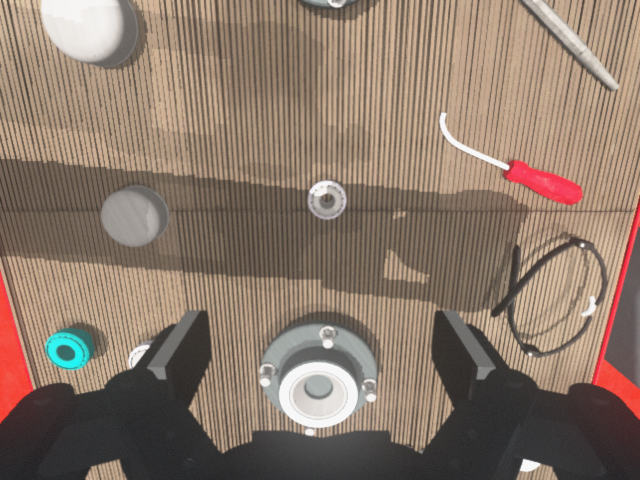

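The scene picture shows: large hub (437,222), small hub (282,180) and pink look-alike (228,162), ball bearing (198,216), caps at (257,238) and (327,261), bearings at (359,213) and (397,286), turquoise look-alike (371,310), and oil seal (473,319). The wrist view shows the small bearing at (327,199), the large hub at (318,392) and one cap at (134,215).

```bash
python3 - <<'E'
from h import *
S,D,W=load('scene0'),load('side0'),load('wrist0')
for n,z,s,d,w in [('lhub',.062,(436,221),(329,188),(317,393)),('shub',.052,(282,176),(222,264),None),('lbear',.027,(397,284),(386,223),None),('sbear',.025,(359,212),(285,232),(327,197)),
 ('lcap',.032,(257,235),(314,293),None),('scap',.03,(327,257),(352,251),(134,215)),('ball',.016,(198,214),(255,347),None),('seal',.009,(473,318),(412,203),None),('turq',.027,(371,307),(415,237),(68,349))]:
    print(n,*[np.round(onz(c,*p,z)*1000,0)[:2] for c,p in ((S,s),(D,d),(W,w)) if p])
def crop(c,u,v,h=36):
    im=c['image'][v-h:v+h,u-h:u+h,::-1]; return cv2.resize(im,(260,260),interpolation=cv2.INTER_CUBIC)
a=np.hstack([crop(D,329,190),crop(D,222,268),crop(D,385,225)]);b=np.hstack([crop(D,285,232),crop(D,314,298),crop(D,352,256)])
cv2.imwrite('pics/crops0.png',np.vstack([a,b]))
E
```

```text
lhub [ 627. -180.] [ 622. -182.] [ 619. -179.]
shub [631. 211.] [628. 214.]
lbear [ 435. -176.] [ 437. -166.]
sbear [624.  -0.] [621.  10.] [629.   9.]
lcap [426. 147.] [429. 158.]
scap [437. -18.] [443. -11.] [450.  -7.]
ball [443. 320.] [441. 324.]
seal [ 437. -331.] [ 439. -326.]
turq [ 351. -159.] [ 350. -151.] [ 357. -153.]
```

View pics/crops0.png

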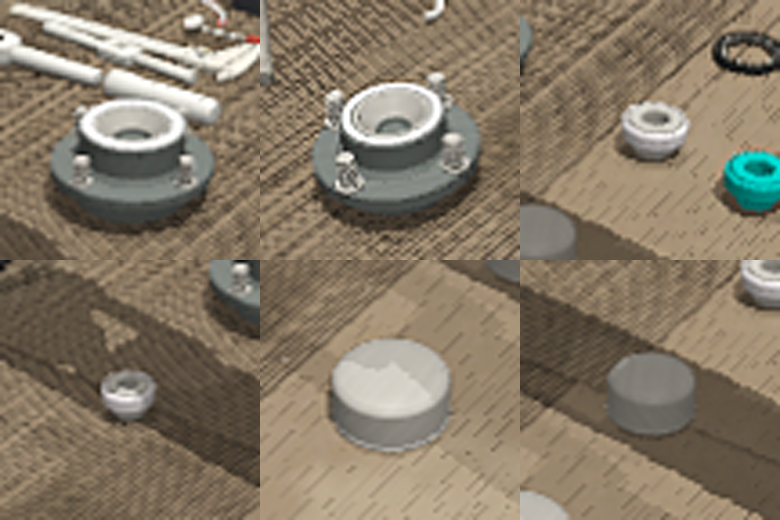

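The top row shows the large hub, the small hub and the steel large bearing, with the turquoise one beside it. The bottom row shows the small bearing, the large cap and the small cap. For the hubs, (222,266) is grey and fits, and (155,312) is pink and is not meant. For the bearings, (386,224) is steel and fits, and (415,238) is turquoise and is left alone. Sizes and heights agree across views, so I start with the small bearing.

```bash
python3 -m handwheel '[{"gripper":-0.2,"offset":[5,1,50],"rotation":[0,0,0]},{"gripper":-0.2,"offset":[9,2,100],"rotation":[0,0,0]},{"gripper":-0.2,"offset":[9,2,120],"rotation":[0,0,0]},{"gripper":-0.2,"offset":[9,2,120],"rotation":[0,0,0]},{"gripper":-0.2,"offset":[9,2,120],"rotation":[0,0,0]},{"gripper":-0.2,"offset":[9,2,120],"rotation":[0,0,0]},{"gripper":-0.2,"offset":[9,2,120],"rotation":[0,0,0]},{"gripper":-0.2,"offset":[9,2,120],"rotation":[0,0,0]}]' 40
python3 - <<'E'
from h import *
c=shot('wrist','w1.png'); print(ctrl.get_obs()['tool_pos'],proj(c,[.626,.009,.025]))
E
```

```text
t: 1.15
tool_pos: [0.6273, 0.0089, 0.112]
tool_rot: [2.221, 2.221, 0.001]
contact_force: [0.7, 0.5, -0.5]
opening: 0.0511
grip_force: 0.0
[0.6271623  0.00895065 0.11174374] [320.0695734  247.01282153]
```

View pics/w1.png

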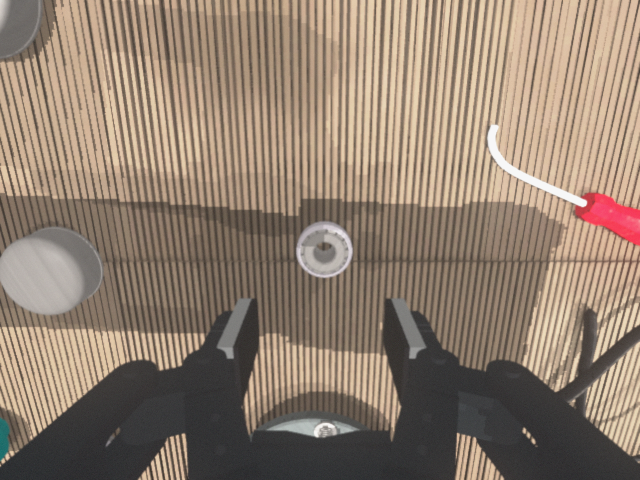

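The small bearing's top ring spans u 296–353 and v 222–277, so its centre is (324.5,249.5). The inner finger-tip edges are at u≈258 and 386.

```bash
cat >> h.py <<'E'
def circ(c,u,v,r,z,lo,hi=256,pr=True):
    "centre of the bright/dark blob outline near u,v via grey band mask"
    g=cv2.cvtColor(c['image'],cv2.COLOR_RGB2HSV); m=((g[...,1]<lo)&(g[...,2]<hi)).astype(np.uint8)
    k=np.zeros_like(m); cv2.circle(k,(int(u),int(v)),int(r),1,-1); m=cv2.morphologyEx(m&k,cv2.MORPH_OPEN,np.ones((3,3)))
    cs,_=cv2.findContours(m,cv2.RETR_EXTERNAL,cv2.CHAIN_APPROX_NONE); b=max(cs,key=cv2.contourArea)
    x,y,w,h=cv2.boundingRect(b); e=cv2.fitEllipse(cv2.convexHull(b)); P=onz(c,*e[0],z)
    print('box',x,y,w,h,'ell',np.round(e[0],1),np.round(e[1],1),'xyz mm',np.round(P*1000,1)); return P
E
python3 - <<'E'
from h import *
c=load('w1'); print(onz(c,324.5,249.5,.025)*1000, proj(c,[.6272,.009,.1145]), proj(c,[.6272+.025,.009,.1145]),proj(c,[.6272-.025,.009,.1145]))
circ(c,324,250,40,.025,60)
E
```

```text
[628.82266096   7.32491728  25.        ] [322.54676361 316.7736405 ] [382.98166091 316.74666696] [262.10852972 316.77329011]
box 293 212 61 73 ell [322.  248.7] [63.4 74.4] xyz mm [627.2   7.9  25. ]
```

```bash
python3 -m handwheel '[{"gripper":-0.2,"offset":[-1.5,1,40],"rotation":[0,0,0]},{"gripper":-0.2,"offset":[-1.5,1,75],"rotation":[0,0,0]},{"gripper":-0.2,"offset":[-1.5,1,95],"rotation":[0,0,0]},{"gripper":-0.2,"offset":[-1.5,1,95],"rotation":[0,0,0]},{"gripper":0.4,"offset":[-1.5,1,95],"rotation":[0,0,0]},{"gripper":0.4,"offset":[-1.5,1,95],"rotation":[0,0,0]},{"gripper":0.4,"offset":[-1.5,1,95],"rotation":[0,0,0]},{"gripper":0.4,"offset":[-1.5,1,95],"rotation":[0,0,0]}]' 40
```

```text
t: 2.2
tool_pos: [0.6294, 0.0074, 0.0181]
tool_rot: [2.22, 2.22, 0.003]
contact_force: [-0.6, -1.6, 6.7]
opening: 0.0336
grip_force: 40.4
```

```bash
python3 -m handwheel '[{"gripper":0.4,"offset":[0,0,-50],"rotation":[0,0,0]},{"gripper":0.4,"offset":[10,0,-100],"rotation":[0,0,0]},{"gripper":0.4,"offset":[50,0,-130],"rotation":[0,0,0]},{"gripper":0.4,"offset":[100,0,-130],"rotation":[0,0,0]},{"gripper":0.4,"offset":[140,0,-130],"rotation":[0,0,0]},{"gripper":0.4,"offset":[160,0,-130],"rotation":[0,0,0]},{"gripper":0.4,"offset":[165,0,-130],"rotation":[0,0,0]},{"gripper":0.4,"offset":[165,0,-130],"rotation":[0,0,0]}]'
python3 - <<'E'
from h import *
c=shot('wrist','w2.png'); print(ctrl.get_obs()['tool_pos'],proj(c,[.629,.213,.052]))
E
```

```text
t: 3.2
tool_pos: [0.6279, 0.1717, 0.1459]
tool_rot: [2.222, 2.221, -0.001]
contact_force: [0.3, -0.8, -0.9]
opening: 0.0333
grip_force: 40.0
[0.62804792 0.17138584 0.14603024] [324.14168716 180.46412408]
```

View pics/w2.png

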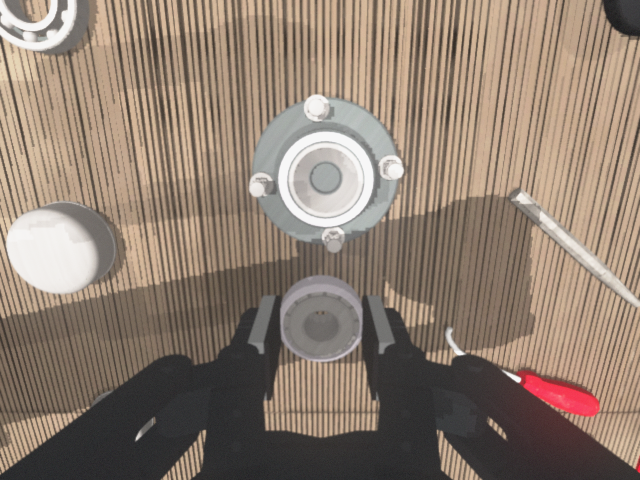

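The hub's white face ring spans u 279–374 and v 131–226, so its centre is (326.5,178.5). The held bearing's top is centred near (321,325).

```bash
python3 - <<'E'
from h import *
c=load('w2'); h=onz(c,326.5,178.5,.052)*1000; b=onz(c,321,325,.153)*1000; print(h,b,h-b)
circ(c,326,178,60,.052,18)
circ(c,321,325,48,.153,20)
E
```

```text
[630.45811482 214.21676547  52.        ] [627.1703428  170.64338517 153.        ] [   3.28777202   43.57338029 -101.        ]
box 267 119 119 119 ell [326. 178.] [119.8 119.8] xyz mm [630.1 214.5  52. ]
box 278 278 87 84 ell [320.9 319.4] [84.6 89.1] xyz mm [627.1 173.2 153. ]
```

```bash
python3 -m handwheel '[{"gripper":0.4,"offset":[25,2,0],"rotation":[0,0,0]},{"gripper":0.4,"offset":[43,3,0],"rotation":[0,0,0]},{"gripper":0.4,"offset":[43,3,30],"rotation":[0,0,0]},{"gripper":0.4,"offset":[43,3,60],"rotation":[0,0,0]},{"gripper":0.4,"offset":[43,3,72],"rotation":[0,0,0]},{"gripper":0.4,"offset":[43,3,77],"rotation":[0,0,0]},{"gripper":0.4,"offset":[43,3,82],"rotation":[0,0,0]},{"gripper":0.4,"offset":[43,3,82],"rotation":[0,0,0]}]'
```

```text
t: 4.25
tool_pos: [0.6314, 0.2156, 0.065]
tool_rot: [2.221, 2.221, 0.001]
contact_force: [0.3, 0.2, -0.9]
opening: 0.0333
grip_force: 40.0
```

```bash
python3 -m handwheel '[{"gripper":0.4,"offset":[0,0,2],"rotation":[0,0,0]},{"gripper":0.4,"offset":[0,0,4],"rotation":[0,0,0]},{"gripper":0.4,"offset":[0,0,6],"rotation":[0,0,0]},{"gripper":0.4,"offset":[0,0,7],"rotation":[0,0,0]},{"gripper":0.4,"offset":[0,0,8],"rotation":[0,0,0]},{"gripper":0.4,"offset":[0,0,9],"rotation":[0,0,0]},{"gripper":0.4,"offset":[0,0,9.5],"rotation":[0,0,0]},{"gripper":0.4,"offset":[0,0,9.5],"rotation":[0,0,0]}]'
```

```text
t: 5.25
tool_pos: [0.6312, 0.2156, 0.0556]
tool_rot: [2.221, 2.221, 0.001]
contact_force: [-2.9, -1.2, 5.6]
opening: 0.0336
grip_force: 40.6
```

```bash
python3 -m handwheel '[{"gripper":-0.2,"offset":[0,0,0],"rotation":[0,0,0]},{"gripper":-0.2,"offset":[0,0,0],"rotation":[0,0,0]},{"gripper":-0.2,"offset":[0,0,0],"rotation":[0,0,0]},{"gripper":-0.2,"offset":[0,0,-20],"rotation":[0,0,0]},{"gripper":-0.2,"offset":[0,0,-60],"rotation":[0,0,0]},{"gripper":-0.2,"offset":[0,0,-85],"rotation":[0,0,0]},{"gripper":-0.2,"offset":[0,0,-85],"rotation":[0,0,0]},{"gripper":-0.2,"offset":[0,0,-85],"rotation":[0,0,0]}]'
python3 - <<'E'
from h import *
c=shot('wrist','w3.png'); print(ctrl.get_obs()['tool_pos'],proj(c,[.6305,.2142,.0625]))
cv2.imwrite('pics/w3c.png',cv2.resize(c['image'][120:360,160:480,::-1],(640,480)))
E
```

```text
t: 6.25
tool_pos: [0.6305, 0.2154, 0.1393]
tool_rot: [-2.221, -2.221, 0.001]
contact_force: [-0.3, 0.4, -0.6]
opening: 0.0514
grip_force: 0.0
[0.63007128 0.21530334 0.13834018] [322.36509142 254.36803735]
```

View pics/w3c.png

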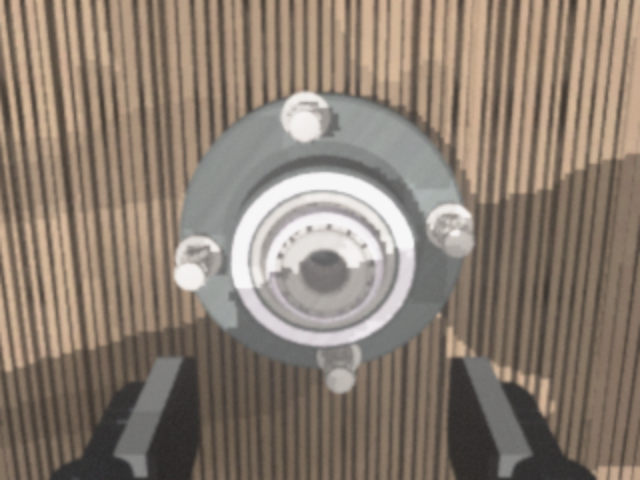

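The crop shows the small bearing sitting level and centred in the race. The face ring's centre is crop (323,259), which is (321.5,249.5) in the full picture. Next is the large bearing.

```bash
python3 - <<'E'
from h import *
c=load('w3'); print(onz(c,321.5,249.5,.052)*1000)
E
python3 -m handwheel '[{"gripper":-0.4,"offset":[-40,-20,0],"rotation":[0,0,0]},{"gripper":-0.4,"offset":[-90,-45,0],"rotation":[0,0,0]},{"gripper":-0.4,"offset":[-140,-70,0],"rotation":[0,0,0]},{"gripper":-0.4,"offset":[-190,-95,0],"rotation":[0,0,0]},{"gripper":-0.4,"offset":[-240,-120,0],"rotation":[0,0,0]},{"gripper":-0.4,"offset":[-290,-145,0],"rotation":[0,0,0]},{"gripper":-0.4,"offset":[-340,-170,0],"rotation":[0,0,0]},{"gripper":-0.4,"offset":[-385,-192,0],"rotation":[0,0,0]}]'
```

```text
[629.96806395 213.69869835  52.        ]
t: 7.3
tool_pos: [0.437, -0.1705, 0.1382]
tool_rot: [-2.22, -2.219, 0.001]
contact_force: [-0.3, 0.0, 0.2]
opening: 0.0601
grip_force: 0.0
```

```bash
python3 -m handwheel '[{"gripper":-0.4,"offset":[0,0,0],"rotation":[0,0,0]},{"gripper":-0.4,"offset":[0,0,0],"rotation":[0,0,0]},{"gripper":-0.4,"offset":[0,0,0],"rotation":[0,0,0]},{"gripper":-0.4,"offset":[0,0,0],"rotation":[0,0,0]},{"gripper":-0.4,"offset":[0,0,0],"rotation":[0,0,0]},{"gripper":-0.4,"offset":[0,0,0],"rotation":[0,0,0]},{"gripper":-0.4,"offset":[0,0,0],"rotation":[0,0,0]},{"gripper":-0.4,"offset":[0,0,0],"rotation":[0,0,0]}]' 50
python3 - <<'E'
from h import *
c=shot('wrist','w4.png'); print(ctrl.get_obs()['tool_pos'],proj(c,[.438,-.170,.027]))
E
```

```text
t: 8.3
tool_pos: [0.439, -0.1695, 0.1398]
tool_rot: [2.221, 2.221, 0.0]
contact_force: [0.9, 0.1, -0.3]
opening: 0.0598
grip_force: 0.0
[ 0.43898954 -0.16951045  0.1398358 ] [320.78003635 235.89791465]
```

View pics/w4.png

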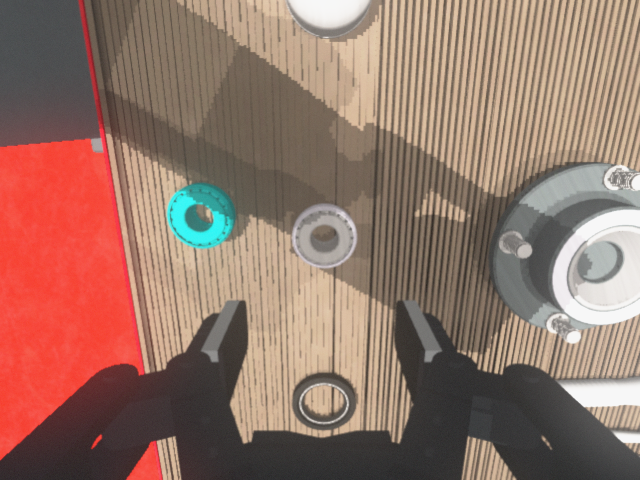

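The large bearing's top ring spans u 291–357 and v 204–268, so its centre is (324,236), about (440,-170) mm. The turquoise look-alike is at (201,216) and stays clear of the left finger.

```bash
python3 -m handwheel '[{"gripper":-0.4,"offset":[-0.5,1,50],"rotation":[0,0,0]},{"gripper":-0.4,"offset":[-0.5,1,95],"rotation":[0,0,0]},{"gripper":-0.4,"offset":[-0.5,1,122],"rotation":[0,0,0]},{"gripper":-0.4,"offset":[-0.5,1,122],"rotation":[0,0,0]},{"gripper":0.2,"offset":[-0.5,1,122],"rotation":[0,0,0]},{"gripper":0.2,"offset":[-0.5,1,122],"rotation":[0,0,0]},{"gripper":0.2,"offset":[-0.5,1,122],"rotation":[0,0,0]},{"gripper":0.2,"offset":[-0.5,1,122],"rotation":[0,0,0]}]' 50
```

```text
t: 9.35
tool_pos: [0.4412, -0.1707, 0.0194]
tool_rot: [2.219, 2.219, 0.001]
contact_force: [-0.3, 0.6, 5.3]
opening: 0.0428
grip_force: 51.7
```

```bash
python3 -m handwheel '[{"gripper":0.2,"offset":[0,0,-40],"rotation":[0,0,0]},{"gripper":0.2,"offset":[0,0,-90],"rotation":[0,0,0]},{"gripper":0.2,"offset":[-10,20,-140],"rotation":[0,0,0]},{"gripper":0.2,"offset":[-25,70,-145],"rotation":[0,0,0]},{"gripper":0.2,"offset":[-40,120,-145],"rotation":[0,0,0]},{"gripper":0.2,"offset":[-55,160,-145],"rotation":[0,0,0]},{"gripper":0.2,"offset":[-55,181,-145],"rotation":[0,0,0]},{"gripper":0.2,"offset":[-55,181,-145],"rotation":[0,0,0]}]'
python3 - <<'E'
from h import *
c=shot('wrist','w5.png'); print(ctrl.get_obs()['tool_pos'],ctrl.get_obs()['opening'],proj(c,[.622,-.18,.062]))
E
```

```text
t: 10.35
tool_pos: [0.6213, -0.2248, 0.1615]
tool_rot: [-2.219, -2.221, 0.001]
contact_force: [-0.5, -0.4, -2.1]
opening: 0.0426
grip_force: 51.6
[ 0.62044931 -0.22464905  0.16160812] 0.04258918620643876 [323.79475242 173.8152983 ]
```

View pics/w5.png

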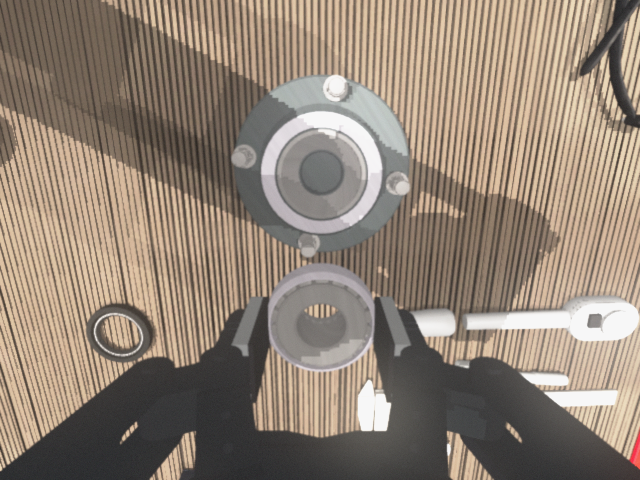

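The hub ring spans u 261–383 and v 111–235, so its centre is (322,173). The held bearing's top spans u 269–375 and is centred near (322,323).

```bash
python3 - <<'E'
from h import *
c=load('w5'); h=onz(c,322,173,.062)*1000; b=onz(c,322,323,.169)*1000; print(h,b,h-b)
E
```

```text
[ 620.86537849 -179.48875624   62.        ] [ 620.93178134 -224.69824296  169.        ] [-6.64028592e-02  4.52094867e+01 -1.07000000e+02]
```

```bash
python3 -m handwheel '[{"gripper":0.2,"offset":[25,0,0],"rotation":[0,0,0]},{"gripper":0.2,"offset":[45,0,0],"rotation":[0,0,0]},{"gripper":0.2,"offset":[45,0,30],"rotation":[0,0,0]},{"gripper":0.2,"offset":[45,0,60],"rotation":[0,0,0]},{"gripper":0.2,"offset":[45,0,75],"rotation":[0,0,0]},{"gripper":0.2,"offset":[45,0,81],"rotation":[0,0,0]},{"gripper":0.2,"offset":[45,0,86],"rotation":[0,0,0]},{"gripper":0.2,"offset":[45,0,86],"rotation":[0,0,0]}]'
```

```text
t: 11.4
tool_pos: [0.6214, -0.1802, 0.0775]
tool_rot: [2.221, 2.221, 0.001]
contact_force: [-0.6, 0.3, -1.4]
opening: 0.0426
grip_force: 51.7
```

```bash
python3 -m handwheel '[{"gripper":0.2,"offset":[0,0,3],"rotation":[0,0,0]},{"gripper":0.2,"offset":[0,0,6],"rotation":[0,0,0]},{"gripper":0.2,"offset":[0,0,8],"rotation":[0,0,0]},{"gripper":0.2,"offset":[0,0,10],"rotation":[0,0,0]},{"gripper":0.2,"offset":[0,0,11],"rotation":[0,0,0]},{"gripper":0.2,"offset":[0,0,12],"rotation":[0,0,0]},{"gripper":0.2,"offset":[0,0,12],"rotation":[0,0,0]},{"gripper":0.2,"offset":[0,0,12],"rotation":[0,0,0]}]'
```

```text
t: 12.4
tool_pos: [0.6212, -0.18, 0.0655]
tool_rot: [2.221, 2.221, 0.001]
contact_force: [-1.6, 2.2, 2.9]
opening: 0.0425
grip_force: 52.2
```

```bash
python3 -m handwheel '[{"gripper":0.2,"offset":[0,0,0.5],"rotation":[0,0,0]},{"gripper":-0.4,"offset":[0,0,0.5],"rotation":[0,0,0]},{"gripper":-0.4,"offset":[0,0,0.5],"rotation":[0,0,0]},{"gripper":-0.4,"offset":[0,0,0.5],"rotation":[0,0,0]},{"gripper":-0.4,"offset":[0,0,-20],"rotation":[0,0,0]},{"gripper":-0.4,"offset":[0,0,-60],"rotation":[0,0,0]},{"gripper":-0.4,"offset":[0,0,-90],"rotation":[0,0,0]},{"gripper":-0.4,"offset":[0,0,-90],"rotation":[0,0,0]}]'
python3 - <<'E'
from h import *
c=shot('wrist','w6.png'); print(ctrl.get_obs()['tool_pos'],proj(c,[.621,-.18,.073]),proj(c,[.621,-.18,.062]))
cv2.imwrite('pics/w6c.png',cv2.resize(c['image'][120:360,160:480,::-1],(640,480)))
E
```

```text
t: 13.4
tool_pos: [0.6235, -0.181, 0.1605]
tool_rot: [2.216, 2.216, 0.005]
contact_force: [0.3, -1.0, -0.0]
opening: 0.0596
grip_force: 0.0
[ 0.6222135  -0.18051147  0.15769566] [317.14883951 244.88532375] [317.18280679 239.57529829]
```

View pics/w6c.png

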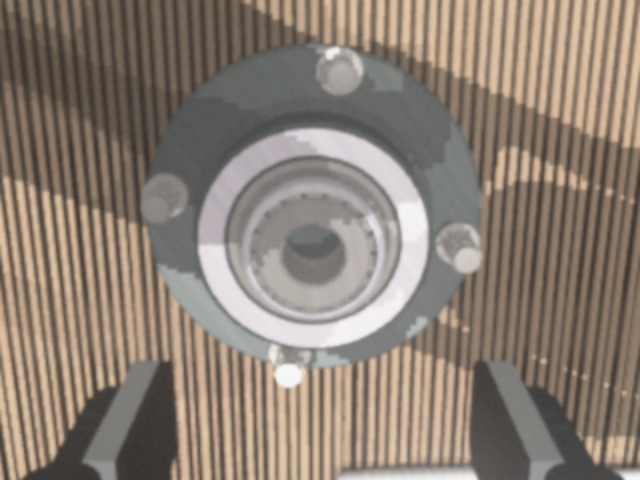

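The large bearing is seated, with the hub ring centred at crop (313,238), which is (620.6,-179.6) mm. Next is the small cap; I stop with the wrist camera straight above it so that its outline is concentric.

```bash
python3 -m handwheel '[{"gripper":-0.8,"offset":[15,-35,0],"rotation":[0,0,0]},{"gripper":-1,"offset":[35,-70,0],"rotation":[0,0,0]},{"gripper":-1,"offset":[55,-110,0],"rotation":[0,0,0]},{"gripper":-1,"offset":[75,-150,0],"rotation":[0,0,0]},{"gripper":-1,"offset":[92,-176,0],"rotation":[0,0,0]},{"gripper":-1,"offset":[92,-176,0],"rotation":[0,0,0]},{"gripper":-1,"offset":[92,-176,0],"rotation":[0,0,0]},{"gripper":-1,"offset":[92,-176,0],"rotation":[0,0,0]}]'
python3 - <<'E'
from h import *
c=shot('wrist','w7.png'); print(ctrl.get_obs()['tool_pos'],c['xyz'],proj(c,[.445,-.01,.03]))
u,v=proj(c,[.445,-.01,.03])
for s in (25,40,55): circ(c,u,v,65,.02,s)
E
```

```text
t: 14.45
tool_pos: [0.4455, -0.0884, 0.1547]
tool_rot: [-2.222, -2.221, 0.0]
contact_force: [-0.3, -0.1, -0.3]
opening: 0.0855
grip_force: 0.0
[ 0.44547917 -0.08838999  0.15469864] [ 0.44492552 -0.00986949  0.29824147] [321.54879458 117.78153731]
box 279 78 80 84 ell [318.2 119.8] [80.1 83.7] xyz mm [442.7 -11.3  20. ]
box 278 78 81 85 ell [318.2 120. ] [81.5 85. ] xyz mm [442.7 -11.5  20. ]
box 277 78 83 88 ell [318.1 120.7] [83.6 87.7] xyz mm [442.6 -12.   20. ]
```

View pics/w7.png

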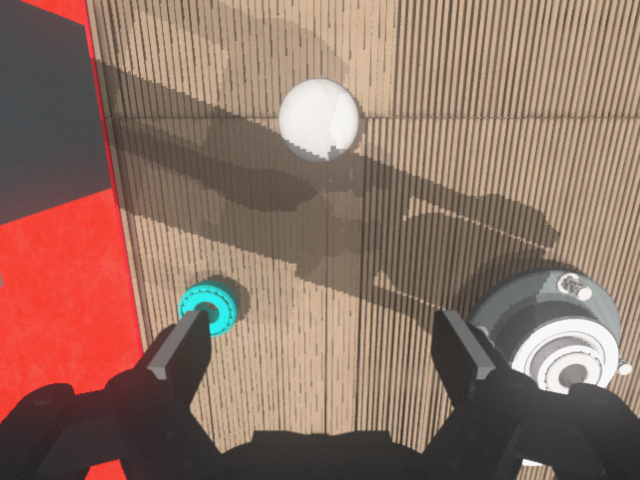

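The small cap's outline is centred at (318,120), which is (442.7,-11.4) mm, and its 80 px width matches 56 mm.

```bash
python3 -m handwheel '[{"gripper":-1,"offset":[40,-2,0],"rotation":[0,0,0]},{"gripper":-1,"offset":[77,-3,30],"rotation":[0,0,0]},{"gripper":-1,"offset":[77,-3,80],"rotation":[0,0,0]},{"gripper":-1,"offset":[77,-3,125],"rotation":[0,0,0]},{"gripper":-1,"offset":[77,-3,149],"rotation":[0,0,0]},{"gripper":-1,"offset":[77,-3,149],"rotation":[0,0,0]},{"gripper":0,"offset":[77,-3,149],"rotation":[0,0,0]},{"gripper":0,"offset":[77,-3,149],"rotation":[0,0,0]}]' 40
```

```text
t: 15.5
tool_pos: [0.4439, -0.0114, 0.008]
tool_rot: [2.219, 2.219, 0.003]
contact_force: [1.1, 0.1, 0.7]
opening: 0.0543
grip_force: 42.3
```

```bash
python3 -m handwheel '[{"gripper":0,"offset":[0,0,0],"rotation":[0,0,0]},{"gripper":0,"offset":[0,0,0],"rotation":[0,0,0]},{"gripper":0,"offset":[0,0,0],"rotation":[0,0,0]},{"gripper":0,"offset":[0,0,0],"rotation":[0,0,0]},{"gripper":0,"offset":[0,0,0],"rotation":[0,0,0]},{"gripper":0,"offset":[0,0,0],"rotation":[0,0,0]},{"gripper":0,"offset":[0,0,0],"rotation":[0,0,0]},{"gripper":0,"offset":[0,0,0],"rotation":[0,0,0]}]'
```

```text
t: 16.5
tool_pos: [0.444, -0.0115, 0.008]
tool_rot: [2.219, 2.219, 0.004]
contact_force: [-0.0, -0.4, 6.7]
opening: 0.0545
grip_force: 42.9
```

```bash
python3 -m handwheel '[{"gripper":0,"offset":[0,0,-50],"rotation":[0,0,0]},{"gripper":0,"offset":[0,0,-100],"rotation":[0,0,0]},{"gripper":0,"offset":[30,35,-140],"rotation":[0,0,0]},{"gripper":0,"offset":[65,75,-150],"rotation":[0,0,0]},{"gripper":0,"offset":[105,115,-150],"rotation":[0,0,0]},{"gripper":0,"offset":[140,155,-150],"rotation":[0,0,0]},{"gripper":0,"offset":[165,186,-150],"rotation":[0,0,0]},{"gripper":0,"offset":[165,186,-150],"rotation":[0,0,0]}]'
python3 - <<'E'
from h import *
o=ctrl.get_obs(); c=shot('wrist','w8.png'); p=o['tool_pos']; print(p,o['opening'],proj(c,[.6302,.214,.052]),proj(c,p+[0,0,.014]))
cv2.imwrite('pics/w8c.png',cv2.resize(c['image'][80:400,120:520,::-1],(800,640))[:600])
E
```

```text
t: 17.5
tool_pos: [0.629, 0.1555, 0.1554]
tool_rot: [-2.219, -2.224, 0.0]
contact_force: [-0.1, -0.5, -1.0]
opening: 0.0546
grip_force: 43.0
[0.62901681 0.15550554 0.15541621] 0.054551132284955756 [324.42534595 150.91194757] [322.94697581 331.71831617]
```

View pics/w8c.png

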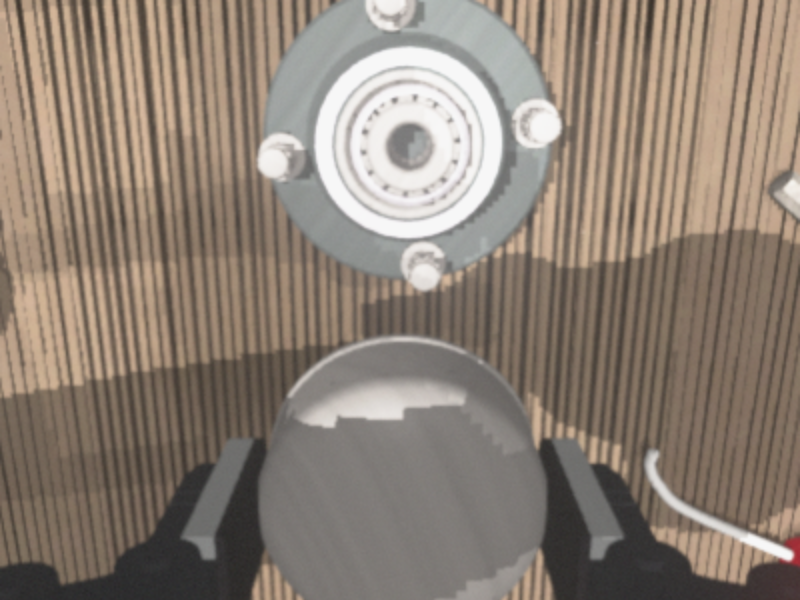

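The small hub's ring is centred at (324.5,151), as predicted, and the bearing is seated. The held cap's far rim edge is at full picture (321,248.5).

```bash
python3 - <<'E'
from h import *
c=load('w8'); print(onz(c,321,248.5,.1474)*1000-[0,28,0], onz(c,324.5,151,.052)*1000)
E
```

```text
[628.19386421 153.79887966 147.4       ] [630.24733276 213.94580011  52.        ]
```

```bash
python3 -m handwheel '[{"gripper":0,"offset":[35,1,0],"rotation":[0,0,0]},{"gripper":0,"offset":[59.5,1.5,0],"rotation":[0,0,0]},{"gripper":0,"offset":[59.5,1.5,5],"rotation":[0,0,0]},{"gripper":0,"offset":[59.5,1.5,40],"rotation":[0,0,0]},{"gripper":0,"offset":[59.5,1.5,70],"rotation":[0,0,0]},{"gripper":0,"offset":[59.5,1.5,82],"rotation":[0,0,0]},{"gripper":0,"offset":[59.5,1.5,88],"rotation":[0,0,0]},{"gripper":0,"offset":[59.5,1.5,88],"rotation":[0,0,0]}]'
```

```text
t: 18.55
tool_pos: [0.6299, 0.2134, 0.0685]
tool_rot: [2.221, 2.221, 0.001]
contact_force: [0.4, 0.4, 0.4]
opening: 0.0544
grip_force: 43.0
```

```bash
python3 -m handwheel '[{"gripper":0,"offset":[0,0,2],"rotation":[0,0,0]},{"gripper":0,"offset":[0,0,4],"rotation":[0,0,0]},{"gripper":0,"offset":[0,0,6],"rotation":[0,0,0]},{"gripper":0,"offset":[0,0,7],"rotation":[0,0,0]},{"gripper":0,"offset":[0,0,8],"rotation":[0,0,0]},{"gripper":0,"offset":[0,0,8.5],"rotation":[0,0,0]},{"gripper":0,"offset":[0,0,8.5],"rotation":[0,0,0]},{"gripper":0,"offset":[0,0,8.5],"rotation":[0,0,0]}]'
```

```text
t: 19.55
tool_pos: [0.6295, 0.2136, 0.06]
tool_rot: [-2.221, -2.221, 0.0]
contact_force: [-3.3, -0.8, 5.9]
opening: 0.0546
grip_force: 43.6
```

```bash
python3 -m handwheel '[{"gripper":-1,"offset":[0,0,0],"rotation":[0,0,0]},{"gripper":-1,"offset":[0,0,0],"rotation":[0,0,0]},{"gripper":-1,"offset":[0,0,0],"rotation":[0,0,0]},{"gripper":-1,"offset":[0,0,0],"rotation":[0,0,0]},{"gripper":-1,"offset":[0,0,-20],"rotation":[0,0,0]},{"gripper":-1,"offset":[0,0,-60],"rotation":[0,0,0]},{"gripper":-1,"offset":[0,0,-100],"rotation":[0,0,0]},{"gripper":-1,"offset":[0,0,-100],"rotation":[0,0,0]}]'
python3 - <<'E'
from h import *
c=shot('wrist','w9.png'); print(ctrl.get_obs()['tool_pos'],proj(c,[.630,.2137,.08]),proj(c,[.630,.2137,.052]))
E
python3 -m handwheel '[{"gripper":-1,"offset":[-20,-35,0],"rotation":[0,0,0]},{"gripper":-1,"offset":[-50,-75,0],"rotation":[0,0,0]},{"gripper":-1,"offset":[-80,-115,0],"rotation":[0,0,0]},{"gripper":-1,"offset":[-110,-155,0],"rotation":[0,0,0]},{"gripper":-1,"offset":[-137,-190,0],"rotation":[0,0,0]},{"gripper":-1,"offset":[-137,-202,0],"rotation":[0,0,0]},{"gripper":-1,"offset":[-137,-202,0],"rotation":[0,0,0]},{"gripper":-1,"offset":[-137,-202,0],"rotation":[0,0,0]}]'
python3 - <<'E'
from h import *
c=shot('wrist','w10.png'); p=ctrl.get_obs()['tool_pos']; print(p)
u,v=proj(c,[.428,.155,.025]); print(u,v)
for s in (25,40,55): circ(c,u,v,75,.02,s)
a=load('w9')['image'][120:360,160:480]; b=c['image'][0:240,160:480]
cv2.imwrite('pics/w9c.png',np.hstack([a,b])[:,:,::-1])
E
```

```text
t: 20.55
tool_pos: [0.6328, 0.2143, 0.1665]
tool_rot: [2.217, 2.217, 0.015]
contact_force: [-0.2, -0.5, 0.9]
opening: 0.0853
grip_force: 0.0
[0.63126509 0.21393609 0.16338313] [316.38411059 248.54853676] [316.43598394 235.69170597]
t: 21.6
tool_pos: [0.4281, 0.077, 0.1594]
tool_rot: [2.221, 2.222, 0.0]
contact_force: [-0.9, -0.2, -0.1]
opening: 0.0853
grip_force: 0.0
[0.42819097 0.07697739 0.15942484]
322.1064736583298 118.34821581280251
box 278 65 95 100 ell [325.3 114.7] [ 95.5 100.2] xyz mm [430.2 157.4  20. ]
box 277 65 97 101 ell [325.3 114.8] [ 96.9 101.3] xyz mm [430.2 157.4  20. ]
box 277 64 98 102 ell [325.5 115.1] [ 98.3 103. ] xyz mm [430.4 157.2  20. ]
```

View pics/w9c.png

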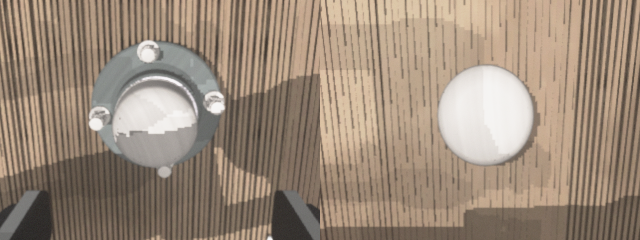

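The left crop shows the small cap sitting flat on the small hub. In the right crop the large cap's outline is centred at full picture (325.3,114.8), which is (430.3,157.3) mm, and its 96 px width matches 67 mm.

```bash
python3 -m handwheel '[{"gripper":-1,"offset":[40,2,0],"rotation":[0,0,0]},{"gripper":-1,"offset":[80,2,20],"rotation":[0,0,0]},{"gripper":-1,"offset":[80,2,70],"rotation":[0,0,0]},{"gripper":-1,"offset":[80,2,120],"rotation":[0,0,0]},{"gripper":-1,"offset":[80,2,153],"rotation":[0,0,0]},{"gripper":-1,"offset":[80,2,153],"rotation":[0,0,0]},{"gripper":-0.3,"offset":[80,2,153],"rotation":[0,0,0]},{"gripper":-0.3,"offset":[80,2,153],"rotation":[0,0,0]}]' 40
```

```text
t: 22.65
tool_pos: [0.4317, 0.157, 0.0087]
tool_rot: [2.22, 2.22, 0.006]
contact_force: [-0.1, 0.4, -0.2]
opening: 0.0652
grip_force: 44.4
```

```bash
python3 -m handwheel '[{"gripper":-0.3,"offset":[0,0,0],"rotation":[0,0,0]},{"gripper":-0.3,"offset":[0,0,0],"rotation":[0,0,0]},{"gripper":-0.3,"offset":[0,0,0],"rotation":[0,0,0]},{"gripper":-0.3,"offset":[0,0,-30],"rotation":[0,0,0]},{"gripper":-0.3,"offset":[0,0,-75],"rotation":[0,0,0]},{"gripper":-0.3,"offset":[0,0,-120],"rotation":[0,0,0]},{"gripper":-0.3,"offset":[0,0,-160],"rotation":[0,0,0]},{"gripper":-0.3,"offset":[0,0,-160],"rotation":[0,0,0]}]'
```

```text
t: 23.65
tool_pos: [0.4318, 0.1569, 0.1706]
tool_rot: [2.218, 2.218, 0.011]
contact_force: [0.0, -0.2, -0.8]
opening: 0.0657
grip_force: 45.3
```

```bash
python3 -m handwheel '[{"gripper":-0.3,"offset":[-35,15,0],"rotation":[0,0,0]},{"gripper":-0.3,"offset":[-85,40,0],"rotation":[0,0,0]},{"gripper":-0.3,"offset":[-135,65,0],"rotation":[0,0,0]},{"gripper":-0.3,"offset":[-185,90,0],"rotation":[0,0,0]},{"gripper":-0.3,"offset":[-235,115,0],"rotation":[0,0,0]},{"gripper":-0.3,"offset":[-285,140,0],"rotation":[0,0,0]},{"gripper":-0.3,"offset":[-335,165,0],"rotation":[0,0,0]},{"gripper":-0.3,"offset":[-375,185,0],"rotation":[0,0,0]}]'
python3 -m handwheel '[{"gripper":-0.3,"offset":[-27,4,0],"rotation":[0,0,0]},{"gripper":-0.3,"offset":[-27,4,0],"rotation":[0,0,0]},{"gripper":-0.3,"offset":[-27,4,0],"rotation":[0,0,0]},{"gripper":-0.3,"offset":[-27,4,0],"rotation":[0,0,0]},{"gripper":-0.3,"offset":[-27,4,0],"rotation":[0,0,0]},{"gripper":-0.3,"offset":[-27,4,0],"rotation":[0,0,0]},{"gripper":-0.3,"offset":[-27,4,0],"rotation":[0,0,0]},{"gripper":-0.3,"offset":[-27,4,0],"rotation":[0,0,0]}]'
python3 - <<'E'
from h import *
o=ctrl.get_obs(); c=shot('wrist','w11.png'); p=o['tool_pos']; print(p,o['opening'],proj(c,[.6206,-.1796,.062]),proj(c,p+[0,.0335,-.008]))
cv2.imwrite('pics/w11c.png',cv2.resize(c['image'][60:360,120:520,::-1],(800,600)))
E
```

```text
t: 24.65
tool_pos: [0.614, -0.2202, 0.1638]
tool_rot: [-2.22, -2.218, 0.002]
contact_force: [-0.1, 0.2, -0.3]
opening: 0.0654
grip_force: 45.2
t: 25.65
tool_pos: [0.6185, -0.2455, 0.1663]
tool_rot: [2.221, 2.221, 0.0]
contact_force: [-0.5, 0.7, -1.9]
opening: 0.0654
grip_force: 45.2
[ 0.6184911  -0.24545193  0.16633268] 0.06543675905402888 [325.68635041 138.76917753] [322.84634051 232.01885107]
```

View pics/w11c.png

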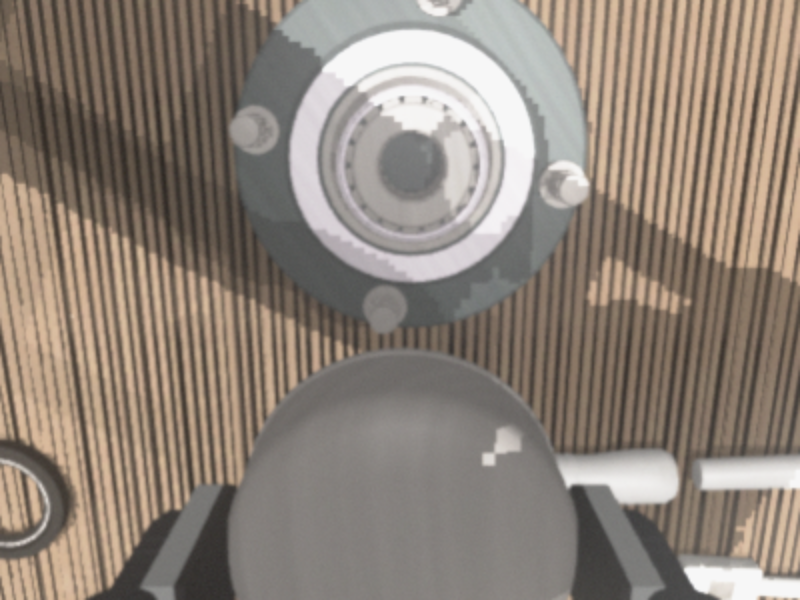

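The large hub's ring is centred at (326.5,137.3), which is (620.9,-179.2) mm, with the bearing seated. The cap's far edge is at (321,234), so its centre is at about (618,-246).

```bash
python3 -m handwheel '[{"gripper":-0.3,"offset":[35,1.5,0],"rotation":[0,0,0]},{"gripper":-0.3,"offset":[66.5,2.5,0],"rotation":[0,0,0]},{"gripper":-0.3,"offset":[66.5,2.5,5],"rotation":[0,0,0]},{"gripper":-0.3,"offset":[66.5,2.5,40],"rotation":[0,0,0]},{"gripper":-0.3,"offset":[66.5,2.5,70],"rotation":[0,0,0]},{"gripper":-0.3,"offset":[66.5,2.5,82],"rotation":[0,0,0]},{"gripper":-0.3,"offset":[66.5,2.5,87],"rotation":[0,0,0]},{"gripper":-0.3,"offset":[66.5,2.5,87],"rotation":[0,0,0]}]'
```

```text
t: 26.7
tool_pos: [0.6215, -0.1795, 0.0801]
tool_rot: [2.221, 2.22, 0.001]
contact_force: [-0.6, -0.3, -0.5]
opening: 0.0656
grip_force: 45.2
```

```bash
python3 -m handwheel '[{"gripper":-0.3,"offset":[0,0,2],"rotation":[0,0,0]},{"gripper":-0.3,"offset":[0,0,4],"rotation":[0,0,0]},{"gripper":-0.3,"offset":[0,0,6],"rotation":[0,0,0]},{"gripper":-0.3,"offset":[0,0,7],"rotation":[0,0,0]},{"gripper":-0.3,"offset":[0,0,8],"rotation":[0,0,0]},{"gripper":-0.3,"offset":[0,0,8.5],"rotation":[0,0,0]},{"gripper":-0.3,"offset":[0,0,8.5],"rotation":[0,0,0]},{"gripper":-0.3,"offset":[0,0,8.5],"rotation":[0,0,0]}]'
```

```text
t: 27.7
tool_pos: [0.621, -0.179, 0.0708]
tool_rot: [2.221, 2.221, 0.0]
contact_force: [0.7, -0.2, -0.5]
opening: 0.0647
grip_force: 45.3
```

No contact yet, so I lower a little more.

```bash
python3 -m handwheel '[{"gripper":-0.3,"offset":[0,0,0.3],"rotation":[0,0,0]},{"gripper":-0.3,"offset":[0,0,0.6],"rotation":[0,0,0]},{"gripper":-0.3,"offset":[0,0,0.8],"rotation":[0,0,0]},{"gripper":-0.3,"offset":[0,0,1],"rotation":[0,0,0]},{"gripper":-0.3,"offset":[0,0,1.2],"rotation":[0,0,0]},{"gripper":-0.3,"offset":[0,0,1.2],"rotation":[0,0,0]},{"gripper":-0.3,"offset":[0,0,1.2],"rotation":[0,0,0]},{"gripper":-0.3,"offset":[0,0,1.2],"rotation":[0,0,0]}]'
```

```text
t: 28.7
tool_pos: [0.6211, -0.179, 0.0705]
tool_rot: [2.221, 2.221, -0.0]
contact_force: [-3.4, 1.0, 6.5]
opening: 0.0652
grip_force: 46.0
```

Contact at 6.5 N, so I release, lift and check.

```bash
python3 -m handwheel '[{"gripper":-1,"offset":[0,0,0],"rotation":[0,0,0]},{"gripper":-1,"offset":[0,0,0],"rotation":[0,0,0]},{"gripper":-1,"offset":[0,0,0],"rotation":[0,0,0]},{"gripper":-1,"offset":[0,0,0],"rotation":[0,0,0]},{"gripper":-1,"offset":[0,0,-20],"rotation":[0,0,0]},{"gripper":-1,"offset":[0,0,-70],"rotation":[0,0,0]},{"gripper":-1,"offset":[0,0,-130],"rotation":[0,0,0]},{"gripper":-1,"offset":[0,0,-150],"rotation":[0,0,0]}]'
python3 - <<'E'
from h import *
c=shot('side','side1.png'); w=shot('wrist','w12.png')
f=lambda u,v,h=40: cv2.resize(c['image'][v-h:v+h,u-h:u+h],(380,380),interpolation=cv2.INTER_CUBIC)
for X in ([.6209,-.179,.078],[.630,.214,.067]): print(proj(c,X),proj(w,X))
cv2.imwrite('pics/fin.png',np.hstack([f(329,180),f(222,258)])[:,:,::-1])
E
```

```text
t: 29.7
tool_pos: [0.6234, -0.18, 0.2273]
tool_rot: [2.215, 2.215, 0.006]
contact_force: [-0.1, -0.4, 0.2]
opening: 0.0853
grip_force: 0.0
[328.71404971 183.27899559] [316.50323975 219.31636127]
[220.69722324 258.07326011] [ 331.54247061 -520.91136317]
```

View pics/fin.png

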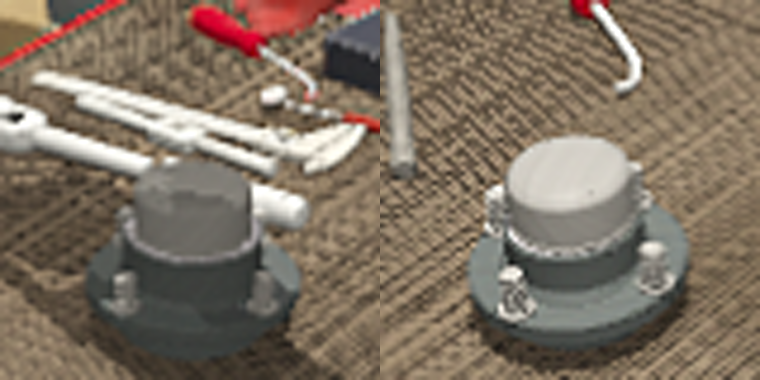

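Both caps sit flat and centred on their hub faces (large around (329,183), small around (221,258)), and the robot is clear, so I hand the job in.

```bash
python3 -c "
from station import ctrl
print(ctrl.finish_job())"
```

```text
the job is handed in; nothing more can be done
None
```

I handed the job in at about 30 s: each tapered bearing is seated in its hub and each hub is closed with its own dust cap, both flat and centred in the last side view; the ball bearing, oil seal, pink hub and turquoise bearing were left alone.

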